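Snap the food box lid shut all round

TASK

The lid lies on the food box with its rim still standing up along all four sides: press each of the four rim sections down with the fingertips until it clicks shut and lies flush. Only press: do not pick up, tip or push the box along the counter, and leave the mug, the jar and the bowl where they stand.

Things in the scene. Friction and masses are not known exactly. Their poses are not given: they have to be found in the camera images.
- box: Loose white food box, 130 (x) by 180 (y) mm, 0.9 kg, with a pink lid 140 by 190 mm. Origin: centre of the underside. The shut rim is 74 mm high; the panel inside it is 4 mm lower; the lid's four corners (24 mm squares) are fixed and flush with the shut rim. Between them each side has a rim section 25 mm wide, hinged at its inner edge, its outer edge standing about 8 mm up until pressed shut.
- rim_front (a joint): Angle (rad) of the rim section on the box's -x side, 136 mm long: 0 = clicked shut and flush; 0.31 to 0.38 = standing up, as at the start. It resists a push at its press point with up to about 4 N and springs back up if let go above about 0.15; below about 0.1 it snaps down to 0 by itself and stays (between, it may hang).
- press_front (a point): Point on the top face of that rim section (on the box's -x side, 136 mm long), midway along it, 18 mm out from its hinge and 7 mm in from the lid's outer edge, on the darker stripe: the place to press. It moves with the section; when shut it lies at (-0.063, 0, 0.074) m in the box's frame.
- rim_back (a joint): Angle (rad) of the rim section on the box's +x side, 136 mm long: 0 = clicked shut and flush; 0.31 to 0.38 = standing up, as at the start. It resists a push at its press point with up to about 4 N and springs back up if let go above about 0.15; below about 0.1 it snaps down to 0 by itself and stays (between, it may hang).
- press_back (a point): Point on the top face of that rim section (on the box's +x side, 136 mm long), midway along it, 18 mm out from its hinge and 7 mm in from the lid's outer edge, on the darker stripe: the place to press. It moves with the section; when shut it lies at (0.063, 0, 0.074) m in the box's frame.
- rim_left (a joint): Angle (rad) of the rim section on the box's +y side, 86 mm long: 0 = clicked shut and flush; 0.31 to 0.38 = standing up, as at the start. It resists a push at its press point with up to about 4 N and springs back up if let go above about 0.15; below about 0.1 it snaps down to 0 by itself and stays (between, it may hang).
- press_left (a point): Point on the top face of that rim section (on the box's +y side, 86 mm long), midway along it, 18 mm out from its hinge and 7 mm in from the lid's outer edge, on the darker stripe: the place to press. It moves with the section; when shut it lies at (0, 0.088, 0.074) m in the box's frame.
- rim_right (a joint): Angle (rad) of the rim section on the box's -y side, 86 mm long: 0 = clicked shut and flush; 0.31 to 0.38 = standing up, as at the start. It resists a push at its press point with up to about 4 N and springs back up if let go above about 0.15; below about 0.1 it snaps down to 0 by itself and stays (between, it may hang).
- press_right (a point): Point on the top face of that rim section (on the box's -y side, 86 mm long), midway along it, 18 mm out from its hinge and 7 mm in from the lid's outer edge, on the darker stripe: the place to press. It moves with the section; when shut it lies at (0, -0.088, 0.074) m in the box's frame.
- mug: White mug, 76 mm wide, 75 mm high, with a handle; bystander. Origin: centre of its underside.
- jar: Amber glass jar with a wooden cap, 56 mm wide, 95 mm high; bystander. Origin: centre of its underside.
- bowl: Small blue bowl, 100 mm wide, 42 mm high; bystander. Origin: centre of its underside.

How it is judged:
At the end, for the whole second after the job is handed in: All four rim sections are shut (joint below 0.04 rad), the box stands flat and at rest within 30 mm of where it was, and the mug, jar and bowl stand upright within 20 mm of where they were (value of joint each of rim_front, rim_back, rim_left, rim_right below 0.04 rad and distance of box from where it was at the start of the episode below 0.03 m and angle between box's own z axis and vertical below 0.05 rad and height (world z) of box below 0.006 m and linear speed of box below 0.02 m/s and distance of each of mug, jar, bowl from where it was at the start of the episode below 0.02 m and angle between each of mug, jar, bowl's own z axis and vertical below 0.1 rad); the robot touches nothing.
It fails at once if the box is lifted or tipped (height (world z) of box above 0.01 m or angle between box's own z axis and vertical above 0.15 rad).
It fails at once if the box is pushed along the counter by more than 30 mm (distance of box from where it was at the start of the episode above 0.03 m).
It fails at once if the mug, jar or bowl is moved more than 20 mm or tipped (distance of any of mug, jar, bowl from where it was at the start of the episode above 0.02 m or angle between any of mug, jar, bowl's own z axis and vertical above 0.3 rad).
It also fails if it takes over 42 s, if anything falls off the work surface, if the arm or the gripper's body presses on something with over 40 N, if the wrist force passes 120 N, or if a joint passes its speed limit or range.

ROBOT

A 6-joint arm with a two-finger parallel gripper is mounted at the origin on the work surface. World frame = base frame: x ahead of the robot, y to its left, z up, the work surface at z = 0. Lengths are in m, angles in rad, forces in N, time in s.
With the tool pointing down it reaches from about 0.35 to 0.975 m from the base axis. Payload 7.1 kg.
Tool frame: the origin (TCP) lies midway between the tips of the shut fingers; the grasp point (between the pads) lies 19 mm behind it (r.grip_depth is the distance from the TCP to the grasp point, in m); z points along the fingers, y is the line along which they close (so a half turn about z gives the same grasp; the last joint's range is limited). The gripper opens to 88 mm and grips with 3 to 60 N. Pads are 20 mm wide; open, the fingers measure 115 mm over their backs; the gripper's body (75 mm by 178 mm) begins 61 mm behind the grasp point.
Start: joints at [-1.274, 0.423, 1.63, -0, 1.089, -0.019], TCP at [0.194, -0.594, 0.223] pointing down, gripper open.
Joint ranges: [-3, 3], [-0.9, 2.11], [0.09, 2.58], [-1.31, 4.45], [0.11, 2.69], [-2.54, 2.54]. Speed limits (rad/s): [2.39, 2.39, 3.01, 3.14, 3.14, 3.14].

INTERFACE

Orientations are given as a 3x3 rotation matrix whose columns are the frame's x, y, z axes.
In Python, from workcell import r gives the robot as it stands. The module is installed in compiled form; this text tells all that it offers.
- The arm moves only by the tool servo_tool, never from a script. Its argument "motion" is a list of rows, each a list of 3 entries, a list of its own where there are three numbers: the finger opening in cm, from 0 to 8.78, then the shift along the tool's x, y, z in cm, then the turn, a rotation vector about the tool's x, y, z in degrees. A call has 1 to 12 rows; each row is the pose to reach, as a shift and turn from the pose commanded when the call began, along the tool's axes at that moment; what a row does not reach only later rows make up. A row lasts 1/8 s, in which the tool goes at most 62.5 mm and 10.7 degrees, less where a joint would pass 70% of its speed; a pose out of reach is approached as far as the arm can. A call with a gripper value outside its range is refused whole. The fingers move at their own pace and stop on an object; the grip force is fixed at half the most. Time passes only in rows, so rows that repeat a pose let the fingers close. It gives the time, the measured TCP pose, the force, the opening and the grip force at its end, in the units of the state.
- r.get_obs(): the state, without advancing time (a new reading comes with each control period).
- r.read_camera(name): name is "side" or "top"; returns (picture, depth): 420x560x3 uint8, red, green, blue; 420x560 float32, m along the optical axis (not along the pixel's ray), 0 where there is no reading.
- r.get_calibration(name): a dict with "mtx" (3x3 intrinsics, pixels), "position" and "attitude" of the camera in the world. Camera axes: x right, y up, looking along -z (the intrinsics and any distortion apply to the point x, -y, -z); pixel columns grow to the right and rows downward; lengths in m; the calibration is good to about 2 mm. A picture is of the moment at which its call begins. get_calibration takes no time and is no camera call.
- r.hand_in(): hands the job in; it is judged then, once.
The state is a dict: "time": time; "joints": joint angles; "qd": joint speeds; "joint_torque": joint torques, N m; "tool_pos": TCP position; "ee_rot": TCP orientation; "ft_force": force on the tool from outside, world axes, zero at the start; "moment": the same for the moment, N m; "grip_width": finger opening in m; "gripper_force": force on a finger pad.
Only numpy, scipy, OpenCV 4.12 (cv2) and the standard library are available. Lean on these libraries where they do the work, as an engineer would, in place of code of your own. Each camera call takes 0.05 s, during which the arm holds its last target. There are 200 camera calls.

## Working session

There is one attempt and no reset: what is moved stays moved. The work goes in short steps, Python scripts to look and compute and a tool call to move; the robot and the scene stay as the last step left them, time stands still between calls to the robot, and variables do not carry over. Pictures are saved under pics/ and viewed, at most 10 in all, crops included, and the job is handed in when it is done.

Besides the shell and the picture viewer there is one more tool, called as name(argument=value, ...), one argument or row to a line, values as JSON. servo_tool: Moves the arm, as the interface text tells. Its arguments: {"type":"object","properties":{"motion":{"type":"array"}},"required":["motion"]}

```bash
mkdir -p pics; cat > h.py <<'E'
import numpy as np,cv2
from workcell import r
np.set_printoptions(precision=4,suppress=True)
def shot(name,fn):
    p,d=r.read_camera(name); cv2.imwrite('pics/'+fn+'.png',p[:,:,::-1]); np.save(fn+'.npy',d); return p,d
def world(name,d):
    c=r.get_calibration(name);K=np.array(c['mtx']);v,u=np.mgrid[0:d.shape[0],0:d.shape[1]]
    x=(u-K[0,2])/K[0,0]*d;y=(v-K[1,2])/K[1,1]*d
    P=np.stack([x,-y,-d],-1)@np.array(c['attitude']).T+np.array(c['position']);P[d==0]=np.nan;return P
E
python3 - <<'E'
from h import *
for n in('top','side'):
    p,d=shot(n,n+'0');c=r.get_calibration(n);print(n,c)
o=r.get_obs();print(o['time'],o['tool_pos'],o['ee_rot'],o['grip_width'])
E
```

```text
top {'mtx': array([[408.5562,   0.    , 280.6266],
       [  0.    , 408.5562, 212.3984],
       [  0.    ,   0.    ,   1.    ]]), 'position': array([0.555 , 0.0603, 0.9396]), 'attitude': array([[-0.0026,  0.9962, -0.0868],
       [-1.    , -0.0023,  0.0036],
       [ 0.0033,  0.0868,  0.9962]])}
side {'mtx': array([[418.8981,   0.    , 278.7368],
       [  0.    , 418.8981, 211.853 ],
       [  0.    ,   0.    ,   1.    ]]), 'position': array([ 0.3643, -0.4881,  0.7984]), 'attitude': array([[ 0.8931,  0.349 , -0.2838],
       [-0.4498,  0.6964, -0.5592],
       [ 0.0025,  0.6271,  0.779 ]])}
0.1 [ 0.194  -0.5936  0.222 ] [[ 0.9505  0.3106 -0.0004]
 [ 0.3106 -0.9505  0.0013]
 [ 0.     -0.0014 -1.    ]] 0.08780471113418983
```

View pics/top0.png

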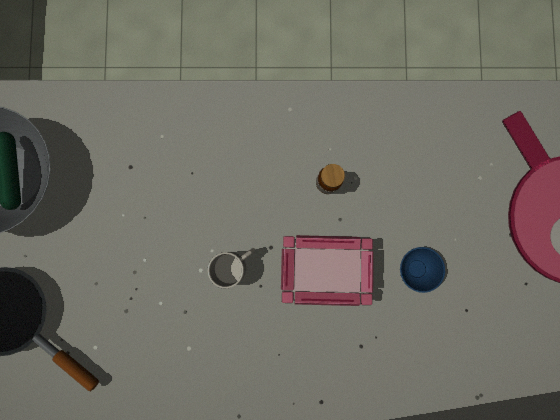

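View pics/side0.png

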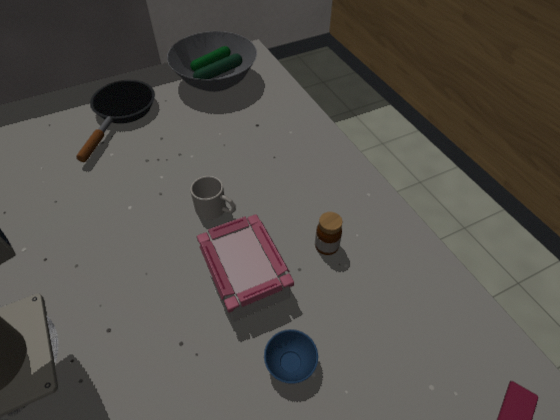

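The top view shows the box lid at about cols 282–372, rows 236–304. The mug is at (227,270), the jar at (331,178) and the bowl at (424,270). Next I'll fit the lid outline.

```bash
python3 - <<'E'
from h import *
d=np.load('top0.npy');P=world('top',d);im=cv2.imread('pics/top0.png').astype(int)
m=np.zeros(d.shape,bool);m[225:315,270:385]=1
m&=(P[...,2]>.062)&(P[...,2]<.1)
Q=P[m];print(len(Q))
(c,s,a)=cv2.minAreaRect(Q[:,:2].astype(np.float32));print(c,s,a);print(cv2.boxPoints((c,s,a)))
for n,(v,u) in dict(mug=(270,227),jar=(178,331),bowl=(270,424)).items():
    w=(slice(v-40,v+40),slice(u-42,u+42));X=P[w].reshape(-1,3)
    X=X[(X[:,2]>.025)];X=X[~((abs(X[:,0]-c[0])<.08)&(abs(X[:,1]-c[1])<.11))];print(n,np.nanmin(X,0),np.nanmax(X,0))
cv2.imwrite('pics/c1.png',cv2.resize(im[225:315,270:385].astype(np.uint8),None,fx=6,fy=6,interpolation=2))
E
```

```text
6184
(0.5084880590438843, -0.03921274095773697) (0.19263334572315216, 0.1451881229877472) 88.41375732421875
[[ 0.4333 -0.1335]
 [ 0.5784 -0.1375]
 [ 0.5837  0.0551]
 [ 0.4386  0.0591]]
mug [0.4722 0.1149 0.0263] [0.5552 0.21   0.0795]
jar [ 0.6792 -0.0765  0.0252] [ 0.7309 -0.023   0.0983]
bowl [ 0.4586 -0.3006  0.0251] [ 0.5565 -0.2025  0.0454]
```

View pics/c1.png

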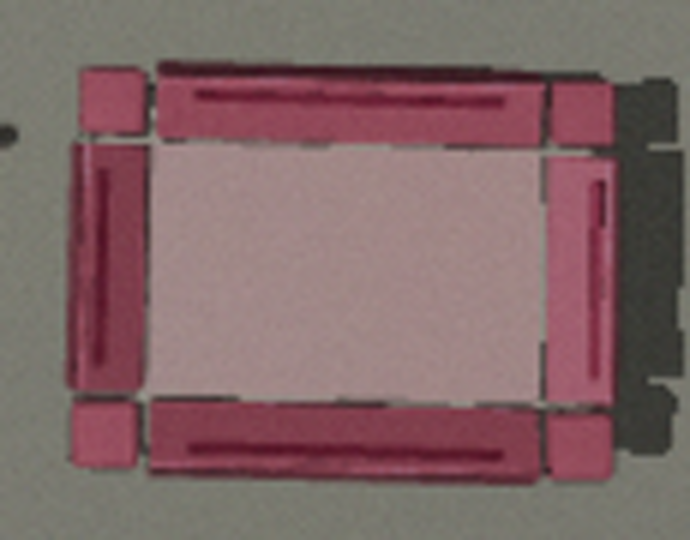

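The box centre is about (0.508, -0.039) with a yaw of about -1.6°. I'll close the fingers, line the tool up with the box and go above the right section.

servo_tool(
  motion=[
    [0,[5,-4,0],[0,0,5]],
    [0,[10,-8,0],[0,0,10]],
    [0,[15,-12,0],[0,0,15]],
    [0,[20,-16,0],[0,0,19.7]],
    [0,[25,-20,0],[0,0,19.7]],
    [0,[30,-24,0],[0,0,19.7]],
    [0,[35,-28,0],[0,0,19.7]],
    [0,[40,-32,2],[0,0,19.7]],
    [0,[44.2,-34.7,5],[0,0,19.7]],
    [0,[44.2,-34.7,8],[0,0,19.7]],
    [0,[44.2,-34.7,10],[0,0,19.7]],
    [0,[44.2,-34.7,10],[0,0,19.7]],
  ],
)

```text
time: 1.6
tool_pos: [0.5052, -0.1263, 0.1211]
ee_rot: [[1.0, -0.027, -0.004], [-0.027, -1.0, 0.001], [-0.004, -0.001, -1.0]]
ft_force: [-0.2, -0.2, -0.4]
grip_width: 0.0003
gripper_force: 0.0
```

```bash
python3 - <<'E'
from h import *
shot('top','top1');p,d=shot('side','side1')
o=r.get_obs();print(o['time'],o['tool_pos'],o['ee_rot'],o['grip_width'],o['ft_force'])
cv2.imwrite('pics/s1.png',cv2.resize(p[190:330,180:330,::-1],None,fx=4,fy=4,interpolation=2))
E
```

```text
1.7 [ 0.5066 -0.1271  0.123 ] [[ 0.9996 -0.0282 -0.    ]
 [-0.0282 -0.9996  0.    ]
 [-0.     -0.     -1.    ]] 0.0003912497640501545 [-0.3685  0.3518  0.4643]
```

View pics/s1.png

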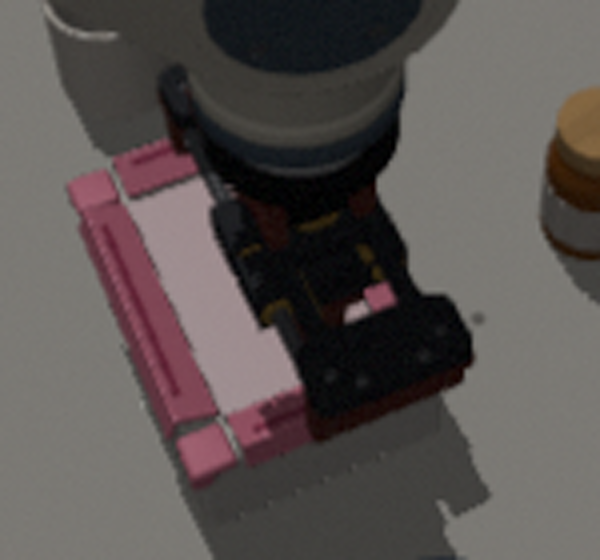

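The side crop shows the gripper above the right section (about (330,410) in the crop), and the other sections are clear. I'll press down to z≈0.074.

servo_tool(
  motion=[
    [0,[0,0,2],[0,0,0]],
    [0,[0,0,3.5],[0,0,0]],
    [0,[0,0,3.8],[0,0,0]],
    [0,[0,0,4.1],[0,0,0]],
    [0,[0,0,4.4],[0,0,0]],
    [0,[0,0,4.6],[0,0,0]],
    [0,[0,0,4.7],[0,0,0]],
    [0,[0,0,4.8],[0,0,0]],
    [0,[0,0,4.8],[0,0,0]],
  ],
)

```text
time: 2.82
tool_pos: [0.5063, -0.1268, 0.0745]
ee_rot: [[1.0, -0.028, -0.001], [-0.028, -1.0, 0.0], [-0.001, -0.0, -1.0]]
ft_force: [0.1, 0.6, 0.2]
grip_width: 0.0005
gripper_force: 0.0
```

The force went to nothing, so the section probably snapped shut. Next is the back section.

servo_tool(
  motion=[
    [0,[0,0,-2],[0,0,0]],
    [0,[0,0,-4],[0,0,0]],
    [0,[3,-4.4,-4],[0,0,0]],
    [0,[6.3,-8.8,-4],[0,0,0]],
    [0,[6.3,-8.8,-3],[0,0,0]],
    [0,[6.3,-8.8,-1.2],[0,0,0]],
    [0,[6.3,-8.8,-0.8],[0,0,0]],
    [0,[6.3,-8.8,-0.5],[0,0,0]],
    [0,[6.3,-8.8,-0.3],[0,0,0]],
    [0,[6.3,-8.8,-0.1],[0,0,0]],
    [0,[6.3,-8.8,0],[0,0,0]],
    [0,[6.3,-8.8,0],[0,0,0]],
  ],
)

```text
time: 4.32
tool_pos: [0.572, -0.0408, 0.0747]
ee_rot: [[1.0, -0.028, 0.0], [-0.028, -1.0, -0.0], [0.0, 0.0, -1.0]]
ft_force: [0.3, -0.4, 0.2]
grip_width: 0.0005
gripper_force: 0.0
```

servo_tool(
  motion=[
    [0,[0,0,-2],[0,0,0]],
    [0,[0,0,-4],[0,0,0]],
    [0,[-3,-4.4,-4],[0,0,0]],
    [0,[-6.3,-8.8,-4],[0,0,0]],
    [0,[-6.3,-8.8,-3],[0,0,0]],
    [0,[-6.3,-8.8,-1.2],[0,0,0]],
    [0,[-6.3,-8.8,-0.8],[0,0,0]],
    [0,[-6.3,-8.8,-0.5],[0,0,0]],
    [0,[-6.3,-8.8,-0.3],[0,0,0]],
    [0,[-6.3,-8.8,-0.1],[0,0,0]],
    [0,[-6.3,-8.8,0],[0,0,0]],
    [0,[-6.3,-8.8,0],[0,0,0]],
  ],
)

```text
time: 5.82
tool_pos: [0.5114, 0.0489, 0.0746]
ee_rot: [[1.0, -0.028, -0.0], [-0.028, -1.0, -0.0], [-0.0, 0.0, -1.0]]
ft_force: [0.6, 0.8, 0.3]
grip_width: 0.0006
gripper_force: 0.0
```

servo_tool(
  motion=[
    [0,[0,0,-2],[0,0,0]],
    [0,[0,0,-4],[0,0,0]],
    [0,[-3,4.4,-4],[0,0,0]],
    [0,[-6.3,8.8,-4],[0,0,0]],
    [0,[-6.3,8.8,-3],[0,0,0]],
    [0,[-6.3,8.8,-1.2],[0,0,0]],
    [0,[-6.3,8.8,-0.8],[0,0,0]],
    [0,[-6.3,8.8,-0.5],[0,0,0]],
    [0,[-6.3,8.8,-0.3],[0,0,0]],
    [0,[-6.3,8.8,-0.1],[0,0,0]],
    [0,[-6.3,8.8,0],[0,0,0]],
    [0,[-6.3,8.8,0],[0,0,0]],
  ],
)

```text
time: 7.32
tool_pos: [0.4464, -0.0372, 0.0747]
ee_rot: [[1.0, -0.028, 0.001], [-0.028, -1.0, -0.0], [0.001, 0.0, -1.0]]
ft_force: [-0.5, 0.1, -0.2]
grip_width: 0.0004
gripper_force: 0.0
```

servo_tool(
  motion=[
    [0,[0,0,-4],[0,0,0]],
    [0,[0,0,-9],[0,0,0]],
    [0,[0,0,-14],[0,0,0]],
    [0,[0,6,-15],[0,0,0]],
    [0,[0,12,-15],[0,0,0]],
    [0,[0,18,-15],[0,0,0]],
    [0,[0,24,-15],[0,0,0]],
    [0,[0,30,-15],[0,0,0]],
    [0,[0,36,-15],[0,0,0]],
    [0,[0,42,-15],[0,0,0]],
    [0,[0,42,-15],[0,0,0]],
  ],
)

```text
time: 8.7
tool_pos: [0.4337, -0.461, 0.2244]
ee_rot: [[0.999, -0.032, 0.001], [-0.032, -0.999, -0.001], [0.001, 0.001, -1.0]]
ft_force: [-1.2, 0.6, -0.2]
grip_width: 0.0005
gripper_force: 0.0
```

```bash
python3 - <<'E'
from h import *
p,d=shot('top','top2')
P=world('top',d);P0=world('top',np.load('top0.npy'))
for n,v,u in(('back',240,327),('front',299,327),('left',270,286),('right',270,369)):
    w=(slice(v-2,v+3),slice(u-2,u+3));print(n,np.nanmedian(P0[w][...,2]),np.nanmedian(P[w][...,2]))
cv2.imwrite('pics/c2.png',cv2.resize(p[225:315,270:385,::-1],None,fx=6,fy=6,interpolation=2))
E
```

```text
back 0.08064881312363537 0.07411112796961145
front 0.07940188902995254 0.0744506348312628
left 0.08012631051921482 0.07313126269210835
right 0.0790374939513353 0.07361041382516453
```

View pics/c2.png

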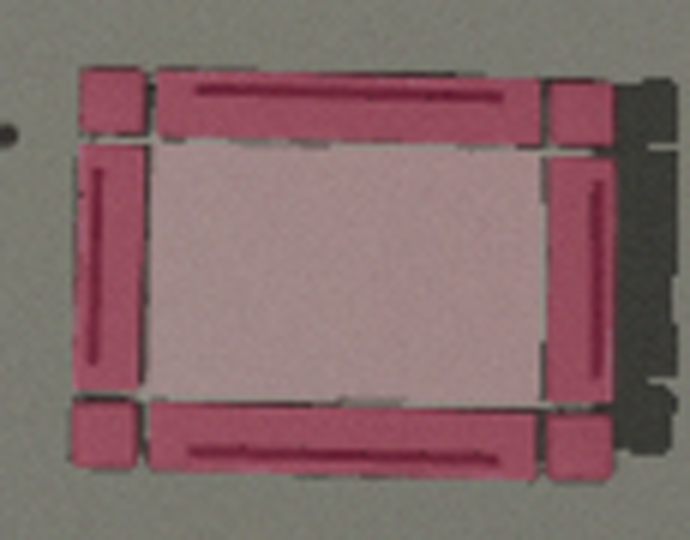

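All four sections now lie flush and evenly lit, at z≈0.074, and the corners haven't moved. I'm handing in.

```bash
python3 -c "
from workcell import r
print(r.hand_in())"
```

```text
the job is handed in; nothing more can be done
None
```

I pressed all four rim sections down flush (measured z≈0.074 m each), the box didn't visibly move, and I handed the job in after about 9 s; no verdict was returned.

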